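Change the sandwich press's grill plate

ROBOT

A 7-joint arm with a two-finger parallel gripper is mounted at the origin on a cart in front of the work surface, level with it; the furniture and walls round the work are solid. World frame = base frame: x ahead of the robot, y to its left, z up, the work surface at z = 0. Lengths are in m, angles in rad, forces in N, time in s.
With the tool pointing down it reaches from about 0.35 to 0.9 m from the base axis. Payload 8.1 kg.
Tool frame: the origin (TCP) lies midway between the tips of the shut fingers; the grasp point (between the pads) lies 19 mm behind it; z points along the fingers, y is the line along which they close (so a half turn about z gives the same grasp; the last joint's range is limited). The gripper opens to 92 mm and grips with 3 to 60 N. Pads are 19 mm wide; open, the fingers measure 130 mm over their backs; the gripper's body (75 mm by 190 mm) begins 47 mm behind the grasp point.
Start: joints at [1.236, 0.434, 0.025, 1.573, -0.012, 1.134, -0.075], TCP at [0.144, -0.608, 0.227] pointing down, gripper open.
Joint ranges: [-2.62, 2.62], [-0.44, 2.09], [-1.27, 1.32], [0.08, 2.57], [-1.32, 4.46], [0.12, 2], [-2.74, 2.74]. Speed limits (rad/s): [2.22, 2.22, 3.01, 3.01, 3.14, 3.14, 3.14].

INTERFACE

Orientations are given as a rotation vector (axis times angle).
In Python, from cell import observe, get_image, camera_model, sign_off, recognise, silhouettes gives the robot as it stands.
- The arm moves only by the tool apply_moves, never from a script. Its argument "motion" is a list of rows, each an object of numbers: "x", "y", "z": the shift along the world's x, y, z in cm; "yaw": the turn about the world's z in degrees; "hand": the opening, from -1 (shut) to 1 (fully open), so that 0 is half open. In form: [{"x": .., "y": .., "z": .., "yaw": .., "hand": ..}, ...]. A call has 1 to 10 rows; each row is the pose to reach, as a shift and turn from the pose commanded when the call began; what a row does not reach only later rows make up. A row lasts 1/8 s, in which the tool goes at most 62.5 mm and 10.7 degrees, less where a joint would pass 70% of its speed; a pose out of reach is approached as far as the arm can. A call with a gripper value outside its range is refused whole. The fingers move at their own pace and stop on an object; "newtons" is the grip in N (left out, the last holds). Time passes only in rows, so rows that repeat a pose let the fingers close. It gives the time, the measured TCP pose, the force, the opening and the grip force at its end, in the units of the state.
- observe(): the state, without advancing time (a new reading comes with each control period).
- get_image(name): name is "scene" or "top" or "wrist"; returns the picture (420x560x3 uint8, blue, green, red); there is no depth.
- camera_model(name): a dict with "camera_matrix" (3x3 intrinsics, pixels), "T" (4x4, takes a point from camera to world coordinates). Camera axes: x right, y up, looking along -z (the intrinsics and any distortion apply to the point x, -y, -z); pixel columns grow to the right and rows downward; lengths in m; the calibration is good to about 2 mm. A picture is of the moment at which its call begins: read the wrist's pose just before it. camera_model takes no time and is no camera call; for the wrist camera it gives the pose at the moment of the call.
- sign_off(): hands the job in; it is judged then, once.
Trained networks look in the newest picture that a camera, given by its name, has taken for a name from the list of things; names that differ only in an ending like _2 or _b are one class to them, and where a whole thing is asked for, a point or a joint stands for the part that bears it (a point fixed in the world has none). Each returns a list of dicts, best first, with "p" (0 to 1); they miss things now and then, are a little off and sometimes report something else, mostly with a low value. They report only what shows in the picture. A call takes as long as a camera call.
- recognise(query, camera): "rect" ([left, top, right, bottom] in pixels, round what is visible of it).
- silhouettes(query, camera): "mask" (420x560 bool, what is visible of it) and "rect" ([left, top, right, bottom] in pixels, round what is visible of it).
The state is a dict: "clock": time; "joints": joint angles; "dq": joint speeds; "joint_efforts": joint torques, N m; "position": TCP position; "ee_rot": TCP orientation; "force": force on the tool from outside, world axes, zero at the start; "ft_torque": the same for the moment, N m; "width": opening from 0.0 (shut) to 1.0 (fully open); "gripper_force": force on a finger pad.
Only numpy, scipy, OpenCV 4.12 (cv2) and the standard library are available. Lean on these libraries where they do the work, as an engineer would, in place of code of your own. Each camera call takes 0.05 s, during which the arm holds its last target. There are 200 camera calls.

TASK

Change the lower grill plate of the sandwich press: pull the front of the flat plate up out of its sprung catch by the upright grip, unhook it at the rear and set it down, right way up, flat on the middle of the wooden trivet. Then fit the ribbed plate: with its front raised, hook its two rear tongues into the slots under the lip at the back of the bed, swing the front down and press it until it snaps under the catch and lies flat and fully home. Do not drop the plates, and do not shift or knock over the food and jars standing round the press.

Things in the scene. Friction and masses are not known exactly. Their poses are not given: they have to be found in the camera images.
- press_seat (a point): Sandwich press: steel, 170 wide, 222 deep, fixed, lid standing open behind to 310 above the counter. Point: bed centre, 52 above the counter; a plate's underside centre lies here when home. x to the rear (lid), y left, z up. From here: two bearing strips, tops at z 0, x -66 to -56 and 56 to 66; floor between 14 lower; side rims inside at y +-72, tops z 4; front rim x -110, top z 2. All mm.
- press_lip (a point): Middle of the lower front edge of the lip at the rear of the press bed, 75 behind (+x) and 7 above press_seat, same axes. The lip is 7 thick and 16 deep. Under it are two slots, 32 wide, centred 38 to either side (y), one for each tongue of a plate; they go down 21 below this point and back 14, where a wall ends them. Between and beside the slots it is solid. All mm.
- catch (a joint): Sprung roller catch mid-way along the press's front rim, m: 0 = out at rest, up to 0.009 pushed to the front. Roller 12 mm across, 26 long, axis y, centre 80 ahead (-x) of and 11.8 above press_seat; housing before it x -110 to -90, 52 wide, top 19 above. It snaps over a plate's lug when the grip is pushed down with 5 to 10 N (the plate's weight is not enough), and lets go at a pull of 10 to 15 N.
- ribbed_plate_grip (a point): Ribbed plate: dark cast plate 140 (x) x 130 (y) x 8, seven ribs along x on top (to 12), 0.3 to 0.6 kg, lying flat on the counter beside the press. An upright black grip stands across its front end: 70 wide (y), 12 thick (x), top 64 above the underside. Point: in the grip's middle, 46 above the underside, 64 ahead (-x) of the plate's centre. x from grip to tongues, z up. All mm.
- ribbed_plate_tongues (a point): Midpoint between the tips of the ribbed plate's two rear tongues: 87 mm behind (+x) the plate's centre, 2.5 above the underside; axes as its grip. Tongues: 5 mm thick, flush with the underside, 26 wide, centred 38 to either side (y), 17 mm out of the rear edge.
- ribbed_plate_lug (a point): Tip of the ribbed plate's catch lug: 78 mm ahead (-x) of the plate's centre, 3 above the underside; axes as its grip. The lug is 30 mm wide, 6 thick, flush with the underside, 8 mm out of the front edge below the grip.
- flat_plate_grip (a point): Flat plate: same sizes, grip, tongues, lug and mass as the ribbed plate, but a smooth top between two low side edges. It starts home in the press. Point: in its upright grip's middle, 46 mm above the underside, 64 ahead (-x) of the plate's centre; x from grip to tongues, z up.
- flat_plate_tongues (a point): Midpoint between the tips of the flat plate's two rear tongues, 87 mm behind (+x) its centre, 2.5 above the underside; axes as its grip.
- flat_plate_lug (a point): Tip of the flat plate's catch lug, 78 mm ahead (-x) of its centre, 3 above the underside; axes as its grip.
- trivet_top (a point): Centre of the top of the slatted wooden trivet, 190 (x, along the slats) x 165 mm, 20 mm high, fixed on the counter at the other side of the press from the ribbed plate; z up.
- ribbed_plate: The ribbed plate; origin at the centre of its underside, axes as its grip.
- flat_plate: The flat plate; origin at the centre of its underside, axes as its grip.
- mustard_bottle_center (a point): Bystander: yellow mustard bottle, 70 x 86 x 192 mm; its centre, 96 mm above the counter.
- tin_1_center (a point): Bystander: food tin, 57 mm across, 72 mm tall; its centre, 36 mm above the counter.
- onion_1_center (a point): Bystander: red onion, about 65 mm across, 71 mm tall; its centre, 35 mm above the counter.
- spice_jar_1_center (a point): Bystander: glass spice jar with red lid, 45 mm across, 106 mm tall; its centre, 53 mm above the counter.
- jar_2_center (a point): Bystander: jar of spread with dark lid, 61 mm across, 85 mm tall; its centre, 43 mm above the counter.
- cheese_1_center (a point): Bystander: block of cheese, 74 x 87 x 43 mm; its centre, 21 mm above the counter.
- tomato_2_center (a point): Bystander: tomato, 74 mm across, 69 mm tall; its centre, 34 mm above the counter.

How it is judged:
By the outcome, as a careful person would: the job done as asked, in the order asked, and still so for the second after the job is handed in, with the robot touching nothing.
It also fails if it takes over 64 s, if anything falls off the work surface, if the arm or the gripper's body presses on something with over 40 N, if the wrist force passes 120 N, or if a joint passes its speed limit or range.

## Working session

There is one attempt and no reset: what is moved stays moved. The work goes in short steps, Python scripts to look and compute and a tool call to move; the robot and the scene stay as the last step left them, time stands still between calls to the robot, and variables do not carry over. Pictures are saved under pics/ and viewed, at most 10 in all, crops included, and the job is handed in when it is done.

Besides the shell and the picture viewer there is one more tool, called as a command line: name --argument value ..., lists and objects as JSON in quotes. apply_moves: Moves the arm, as the interface text tells. Its arguments: {"type":"object","properties":{"motion":{"type":"array","items":{"type":"object","properties":{"x":{"type":"number"},"y":{"type":"number"},"z":{"type":"number"},"yaw":{"type":"number"},"hand":{"type":"number"}}}},"newtons":{"type":"number"}},"required":["motion"]}

```bash
mkdir -p pics; ls; python3 - <<'E'
from cell import *
import cv2,numpy as np
s=observe();print(s)
ims=[]
for n in ("scene","top"):
    im=get_image(n);cv2.imwrite(f"pics/{n}0.png",im)
    m=camera_model(n);print(n,m["camera_matrix"],m["T"],[k for k in m])
    for q in ["press_seat","catch","ribbed_plate_grip","flat_plate_grip","ribbed_plate","flat_plate","trivet_top","ribbed_plate_lug","flat_plate_lug"]:
        try: print(q,[(np.round(r["rect"]),round(r["p"],2)) for r in recognise(q,n)[:2]])
        except Exception as e: print(q,e)
E
```

```text
pics
{'clock': 0.0, 'joints': array([ 1.23644607,  0.43522028,  0.02498844,  1.57408708, -0.0115644 ,
        1.13395581, -0.07509147]), 'dq': array([ 0.00065058,  0.00178911, -0.00027833,  0.00118424,  0.00243779,
        0.00164167, -0.00020223]), 'joint_efforts': array([ 1.17650270e-03, -6.67862821e+01,  9.85359661e-01, -3.14457500e+01,
       -6.05583494e-02,  4.28743742e-02,  1.80087386e-04]), 'position': array([ 0.14336353, -0.60783172,  0.2259507 ]), 'ee_rot': array([-3.11906055e+00, -3.62952858e-01,  5.52437517e-04]), 'force': array([0.13104729, 0.07443848, 0.15177625]), 'ft_torque': array([-0.03152764,  0.01149017, -0.00174764]), 'gripper_force': 0.0, 'width': 1.0002469494388004}
scene [[418.3425401    0.         283.64861397]
 [  0.         418.3425401  212.81599521]
 [  0.           0.           1.        ]] [[-0.56312944  0.39113777 -0.72793988 -0.38001693]
 [-0.82624578 -0.25130839  0.50414483  0.67241662]
 [ 0.01425268  0.88535605  0.46469508  0.7031126 ]
 [ 0.          0.          0.          1.        ]] ['camera_matrix', 'T']
press_seat [(array([223., 132., 319., 256
[... 795 characters left out ...]
  9.88054684e-01  1.08311383e+00]
 [ 0.00000000e+00  0.00000000e+00  0.00000000e+00  1.00000000e+00]] ['camera_matrix', 'T']
press_seat [(array([231.,  70., 309., 233.]), 0.57), (array([374., 192., 426., 257.]), 0.55)]
catch [(array([268., 215., 285., 218.]), 0.39)]
ribbed_plate_grip [(array([374., 192., 426., 257.]), 0.63)]
flat_plate_grip [(array([249., 160., 299., 216.]), 0.6)]
ribbed_plate [(array([372., 193., 424., 250.]), 0.97)]
flat_plate [(array([251., 156., 304., 214.]), 0.9)]
trivet_top [(array([124., 187., 189., 263.]), 0.71), (array([391., 144., 418., 167.]), 0.47)]
ribbed_plate_lug [(array([372., 194., 425., 257.]), 0.92)]
flat_plate_lug [(array([251., 161., 300., 212.]), 0.71)]
```

```bash
python3 - <<'E'
import cv2
a=cv2.imread("pics/top0.png")[50:290,90:460];cv2.imwrite("pics/t1.png",cv2.resize(a,None,fx=2.15,fy=2.15,interpolation=cv2.INTER_CUBIC))
a=cv2.imread("pics/scene0.png")[110:320,140:420];cv2.imwrite("pics/s1.png",cv2.resize(a,None,fx=2.8,fy=2.8,interpolation=cv2.INTER_CUBIC))
E
```

```text
(no output)
```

View pics/t1.png

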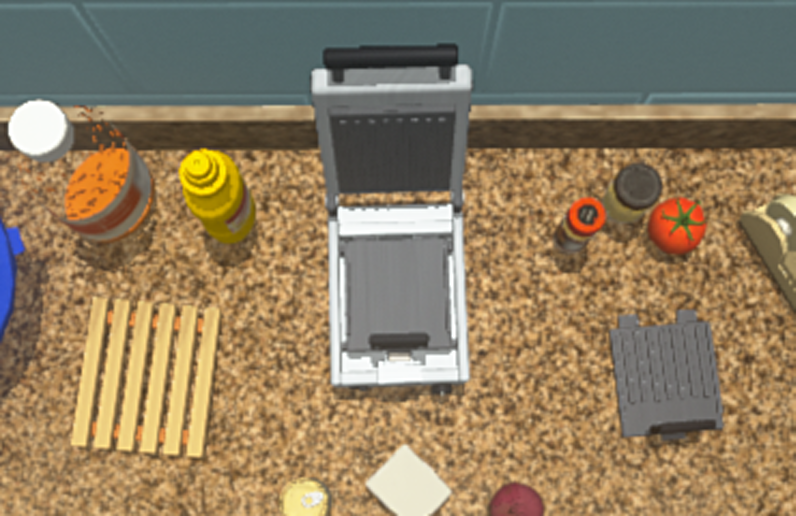

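View pics/s1.png

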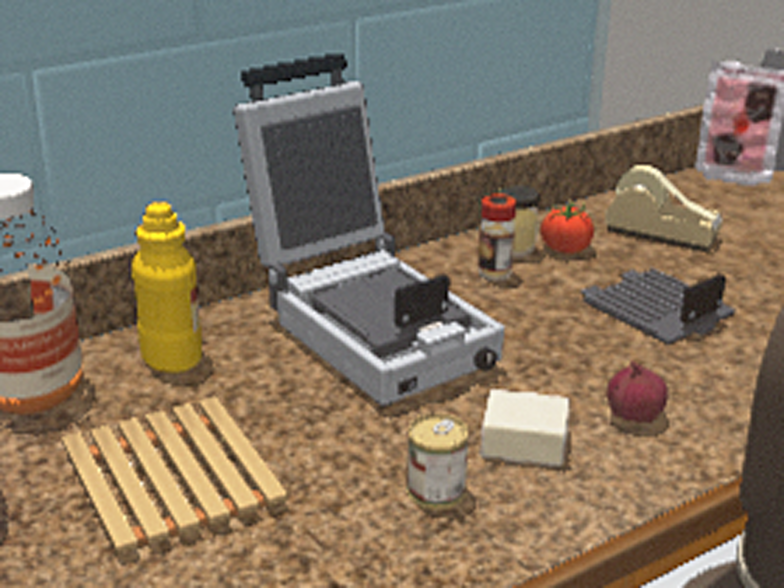

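The crop of the top view shows the press at about (400, 300), the trivet at (145, 375) and the ribbed plate at (668, 375), grip towards the robot. The tin, cheese and onion stand along the near edge, the jars and tomato behind the ribbed plate. Next I turn these pixels into positions.

```bash
cat > h.py <<'E'
from cell import *
import cv2,numpy as np
from scipy.optimize import least_squares
def ray(px,m):
    K=m["camera_matrix"];T=m["T"]
    d=np.linalg.solve(K,np.array([px[0],px[1],1.]));d=np.array([d[0],-d[1],-d[2]])
    return T[:3,3],T[:3,:3]@d
def onz(px,z,m):
    o,d=ray(px,m);return o+d*(z-o[2])/d[2]
def proj(P,m):
    T=m["T"];p=(np.atleast_2d(P)-T[:3,3])@T[:3,:3];p=p*[1,-1,-1]
    q=p@m["camera_matrix"].T;return q[:,:2]/q[:,2:]
def place(L,x,y,yaw,z):
    c,s=np.cos(yaw),np.sin(yaw);L=np.atleast_2d(L)
    return np.c_[x+c*L[:,0]-s*L[:,1],y+s*L[:,0]+c*L[:,1],z+L[:,2]]
def fit(L,px,z,m,x0=(.5,0,0)):
    f=lambda v:(proj(place(L,v[0],v[1],v[2],z),m)-px).ravel()
    r=least_squares(f,x0);return r.x,np.abs(r.fun).max()
E
python3 - <<'E'
from h import *
m=camera_model("top"); c=lambda l:np.array(l)/2.15+[90,50]
mm=.001
# ribbed: rear corners, front corners, grip-top ends
L=np.array([[70,65,8],[70,-65,8],[-70,65,8],[-70,-65,8]])*mm
v,e=fit(L,c([[612,330],[708,319],[623,437],[722,428]]),0,m);print("ribbed",v[:2],np.degrees(v[2]),e)
L=np.array([[-70,65,0],[-70,-65,0],[70,65,8],[70,-65,8]])*mm
L=np.array([[-110,85,2],[-110,-85,2],[75,72,7],[75,-72,7]])*mm
v,e=fit(L,c([[332,376],[467,375],[340,236],[453,234]]),.052,m);print("press",v[:2],np.degrees(v[2]),e)
for n,px in dict(fg=[[370,334],[428,334]],).items(): print(n,[onz(p,.116,m)[:2] for p in c(px)])
print("ribgrip top",[onz(p,.064,m)[:2] for p in c([[652,424],[715,420]])])
# trivet corners
P=np.array([onz(p,.02,m) for p in c([[94,298],[219,309],[72,444],[203,457]])]);print("trivet",P,P.mean(0))
for q in ["mustard_bottle_center","tin_1_center","onion_1_center","spice_jar_1_center","jar_2_center","cheese_1_center","tomato_2_center"]:
    h=dict(mus=.15,tin=.072,oni=.05,spi=.1,jar=.085,che=.043,tom=.05)[q[:3]]
    for r in recognise(q,"top")[:2]:
        b=r["rect"];print(q,round(r["p"],2),np.round(onz([(b[0]+b[2])/2,(b[1]+b[3])/2],h,m),3))
E
```

```text
ribbed [ 0.50544186 -0.33367522] 4.462187989590139 1.395242445638928
press [0.61111453 0.00830548] 0.6811274984183252 2.001323064356825
fg [array([0.54731974, 0.0405457 ]), array([ 0.54694828, -0.02657606])]
ribgrip top [array([ 0.44430682, -0.29594777]), array([ 0.44866293, -0.37186372])]
trivet [[0.6110245  0.39734742 0.02      ]
 [0.59581891 0.23694813 0.02      ]
 [0.42567349 0.41542593 0.02      ]
 [0.40870837 0.25168119 0.02      ]] [0.51030632 0.32535067 0.02      ]
mustard_bottle_center 0.74 [0.701 0.214 0.15 ]
tin_1_center 0.73 [0.522 0.002 0.072]
tin_1_center 0.62 [0.357 0.117 0.072]
onion_1_center 0.91 [ 0.341 -0.134  0.05 ]
spice_jar_1_center 0.76 [ 0.681 -0.21   0.1  ]
jar_2_center 0.63 [ 0.723 -0.275  0.085]
cheese_1_center 0.61 [ 0.37  -0.005  0.043]
tomato_2_center 0.55 [ 0.69  -0.345  0.05 ]
```

apply_moves --motion '[{"x":40,"y":61.5,"z":4,"yaw":-12.6},{"x":40,"y":61.5,"z":4,"yaw":-12.6},{"x":40,"y":61.5,"z":4,"yaw":-12.6},{"x":40,"y":61.5,"z":4,"yaw":-12.6},{"x":40,"y":61.5,"z":4,"yaw":-12.6},{"x":40,"y":61.5,"z":4,"yaw":-12.6},{"x":40,"y":61.5,"z":4,"yaw":-12.6},{"x":40,"y":61.5,"z":4,"yaw":-12.6},{"x":40,"y":61.5,"z":4,"yaw":-12.6},{"x":40,"y":61.5,"z":4,"yaw":-12.6}]'

```text
schema error: expected keys x, y, z, yaw, hand
```

apply_moves --motion '[{"x":40,"y":61.5,"z":4,"yaw":-12.6,"hand":1},{"x":40,"y":61.5,"z":4,"yaw":-12.6,"hand":1},{"x":40,"y":61.5,"z":4,"yaw":-12.6,"hand":1},{"x":40,"y":61.5,"z":4,"yaw":-12.6,"hand":1},{"x":40,"y":61.5,"z":4,"yaw":-12.6,"hand":1},{"x":40,"y":61.5,"z":4,"yaw":-12.6,"hand":1},{"x":40,"y":61.5,"z":4,"yaw":-12.6,"hand":1},{"x":40,"y":61.5,"z":4,"yaw":-12.6,"hand":1},{"x":40,"y":61.5,"z":4,"yaw":-12.6,"hand":1},{"x":40,"y":61.5,"z":4,"yaw":-12.6,"hand":1}]'

```text
clock: 2.6
position: [0.4848, -0.0835, 0.2613]
ee_rot: [3.141, 0.018, 0.002]
force: [1.7, -0.1, 0.2]
width: 0.999
gripper_force: 0.0
```

apply_moves --motion '[{"x":2.5,"y":4.5,"z":1,"yaw":0,"hand":1},{"x":5.0,"y":8.3,"z":1,"yaw":0,"hand":1},{"x":5.0,"y":8.3,"z":1,"yaw":0,"hand":1},{"x":5.0,"y":8.3,"z":1,"yaw":0,"hand":1}]'

```text
clock: 3.1
position: [0.5335, -0.0028, 0.2705]
ee_rot: [3.141, 0.018, -0.001]
force: [0.4, -0.3, 0.6]
width: 0.999
gripper_force: 0.0
```

```bash
python3 - <<'E'
from h import *
s=observe();print(s["position"],s["ee_rot"])
m=camera_model("wrist");print(m["camera_matrix"],m["T"])
im=get_image("wrist");cv2.imwrite("pics/w1.png",im)
for q in ["press_seat","catch","flat_plate_grip","flat_plate"]:
    print(q,[(np.round(r["rect"]),round(r["p"],2)) for r in recognise(q,"wrist")[:2]])
E
```

```text
[ 0.53351903 -0.00275768  0.27051695] [ 3.14098474e+00  1.82818116e-02 -1.05014255e-03]
[[368.28202355   0.         283.07621001]
 [  0.         368.28202355 210.55859956]
 [  0.           0.           1.        ]] [[ 1.13812793e-02  9.53931104e-01  2.99809799e-01  6.14903292e-01]
 [-9.99934910e-01  1.06174147e-02  4.17683571e-03 -2.72780619e-03]
 [ 8.01208518e-04 -2.99837822e-01  9.53989852e-01  4.28071386e-01]
 [ 0.00000000e+00  0.00000000e+00  0.00000000e+00  1.00000000e+00]]
press_seat [(array([177.,   2., 369., 218.]), 0.91), (array([197.,  15., 344., 184.]), 0.22)]
catch [(array([257., 187., 291., 200.]), 0.65)]
flat_plate_grip [(array([197.,  15., 346., 187.]), 0.97), (array([240., 254., 326., 346.]), 0.57)]
flat_plate [(array([199.,  16., 343., 187.]), 0.67), (array([179.,   2., 368., 220.]), 0.43)]
```

View pics/w1.png

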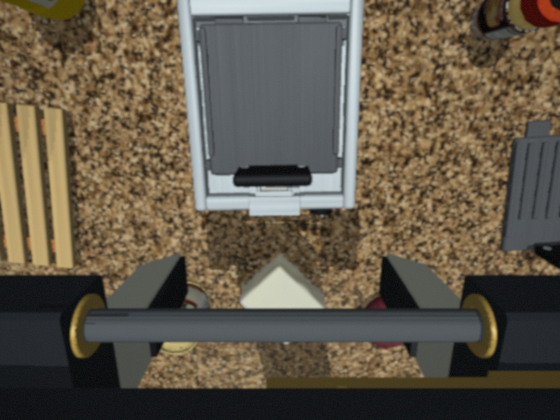

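```bash
python3 - <<'E'
import cv2
a=cv2.imread("pics/w1.png")[5:220,175:375];cv2.imwrite("pics/w1c.png",cv2.resize(a,None,fx=2.75,fy=2.75,interpolation=cv2.INTER_CUBIC))
E
```

```text
(no output)
```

View pics/w1c.png

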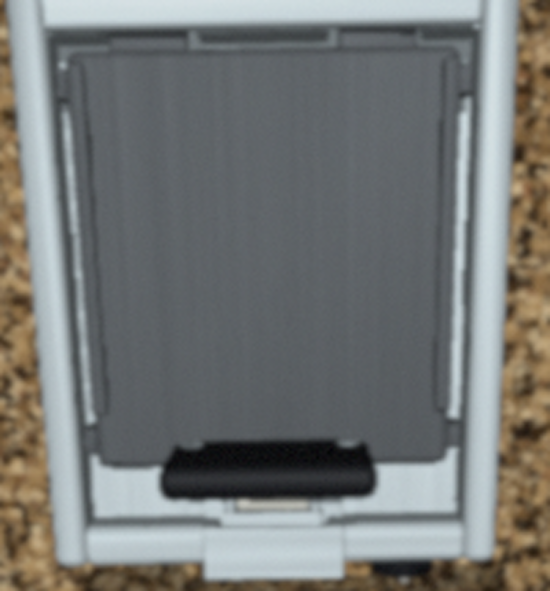

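```bash
python3 - <<'E'
from h import *
m=camera_model("wrist"); c=lambda l:np.array(l)/2.75+[175,5]
L=np.array([[70,65,8],[70,-65,8],[-70,65,8],[-70,-65,8],[-70,35,63],[-70,-35,63]])*.001
px=c([[68,52],[460,50],[98,466],[446,461],[163,497],[376,495]])
for z in (.052,.050,.055):
    v,e=fit(L,px,z,m);print("flat",v[:2],np.degrees(v[2]),e)
    print(proj(place(L,*v,z),m)-px, place([[-.064,0,.046]],*v,z))
E
```

```text
flat [0.60800899 0.00624183] 1.2150638490562007 2.4064520921173553
[[-0.47830933 -1.32499718]
 [ 0.86370671 -2.40645209]
 [-0.44282427  0.41408145]
 [ 0.81629687  0.77202317]
 [-1.63542006  1.74112311]
 [ 0.94082922  1.56172525]] [[0.54402338 0.00488469 0.098     ]]
flat [0.60789309 0.00629444] 1.2142919852997651 1.8403575064148114
[[-0.05153535 -0.77213913]
 [ 0.45509317 -1.84035751]
 [-0.12177923  0.12012709]
 [ 0.47783546  0.4870136 ]
 [-1.3968056   1.3244228 ]
 [ 0.69957485  1.15125815]] [[0.54390746 0.00493816 0.096     ]]
flat [0.60818185 0.00616292] 1.2162437623704405 3.2668956209822433
[[-1.1278571  -2.16521753]
 [ 1.48556339 -3.26689562]
 [-0.93060576  0.86177423]
 [ 1.33059959  1.20608367]
 [-1.99872068  2.37682418]
 [ 1.30820987  2.18791252]] [[0.54419627 0.00480446 0.101     ]]
```

apply_moves --motion '[{"x":1.1,"y":0.8,"z":-6,"yaw":0.6,"hand":1},{"x":1.1,"y":0.8,"z":-12,"yaw":0.6,"hand":1},{"x":1.1,"y":0.8,"z":-14,"yaw":0.6,"hand":1},{"x":1.1,"y":0.8,"z":-14,"yaw":0.6,"hand":1}]'

```text
clock: 3.85
position: [0.5436, 0.0052, 0.1294]
ee_rot: [3.141, 0.034, -0.005]
force: [0.8, -0.9, 0.7]
width: 0.999
gripper_force: 0.0
```

apply_moves --motion '[{"x":0.15,"y":0,"z":-3,"yaw":0,"hand":1},{"x":0.15,"y":0,"z":-5,"yaw":0,"hand":1},{"x":0.15,"y":0,"z":-5,"yaw":0,"hand":0.6},{"x":0.15,"y":0,"z":-5,"yaw":0,"hand":0.4},{"x":0.15,"y":0,"z":-5,"yaw":0,"hand":0.3},{"x":0.15,"y":0,"z":-5,"yaw":0,"hand":0.3},{"x":0.15,"y":0,"z":-5,"yaw":0,"hand":0.3}]' --newtons 30

```text
clock: 4.72
position: [0.5474, 0.0061, 0.0824]
ee_rot: [-3.141, -0.035, -0.004]
force: [-1.0, 0.1, 7.4]
width: 0.76
gripper_force: 30.0
```

```bash
python3 -c "
from h import *
s=observe();print(s['position'],s['ft_torque'],s['width'])"
```

```text
[0.54740611 0.00606824 0.08238298] [0.24065162 0.35792514 0.04863847] 0.7599622425307654
```

apply_moves --motion '[{"x":0.2,"y":0,"z":0.5,"yaw":0,"hand":0.3},{"x":0.4,"y":0,"z":1.0,"yaw":0,"hand":0.3},{"x":0.6,"y":0,"z":1.5,"yaw":0,"hand":0.3},{"x":0.8,"y":0,"z":2.0,"yaw":0,"hand":0.3},{"x":1.1,"y":0,"z":2.6,"yaw":0,"hand":0.3},{"x":1.3,"y":0,"z":3.1,"yaw":0,"hand":0.3},{"x":1.3,"y":0,"z":3.1,"yaw":0,"hand":0.3}]' --newtons 35

```text
clock: 5.6
position: [0.5594, 0.0057, 0.1121]
ee_rot: [3.141, 0.035, 0.0]
force: [0.4, -0.4, -5.4]
width: 0.76
gripper_force: 35.0
```

```bash
python3 - <<'E'
from h import *
s=observe();print(s["position"],s["ft_torque"])
a=get_image("wrist")[0:240,150:400];b=get_image("scene")[130:270,200:340]
a=cv2.resize(a,(500,480));b=cv2.resize(b,(300,300));o=np.zeros((480,800,3),np.uint8);o[:,:500]=a;o[:300,500:]=b
cv2.imwrite("pics/p5.png",o)
E
```

```text
[0.5593712  0.00568041 0.11212316] [ 0.00203369  0.263094   -0.05378396]
```

View pics/p5.png

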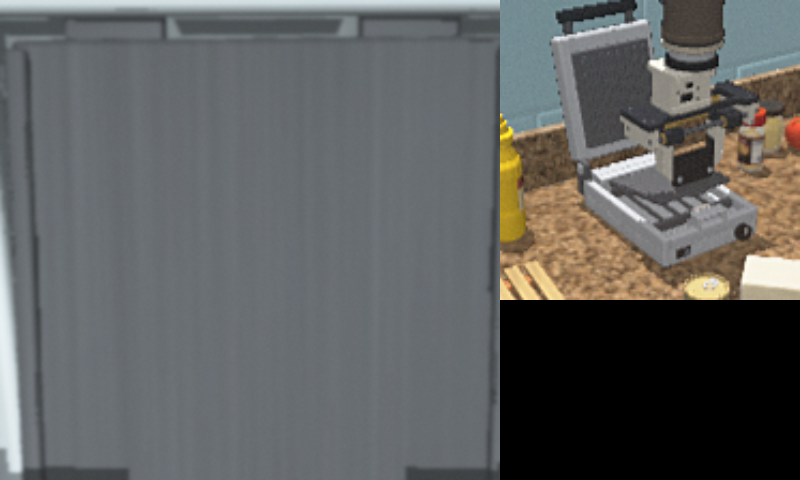

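The front is up (grip clear of the catch) with the tongues still under the lip, at crop (115, 28) and (408, 28). Next I pull forward to unhook, then lift.

apply_moves --motion '[{"x":0,"y":0,"z":0,"yaw":0,"hand":0.3},{"x":-0.6,"y":0,"z":0.1,"yaw":0,"hand":0.3},{"x":-1.2,"y":0,"z":0.2,"yaw":0,"hand":0.3},{"x":-1.8,"y":0,"z":0.3,"yaw":0,"hand":0.3},{"x":-2.2,"y":0,"z":0.4,"yaw":0,"hand":0.3},{"x":-2.4,"y":0,"z":2,"yaw":0,"hand":0.3},{"x":-2.4,"y":0,"z":5,"yaw":0,"hand":0.3},{"x":-2.4,"y":0,"z":9,"yaw":0,"hand":0.3},{"x":-2.4,"y":0,"z":13,"yaw":0,"hand":0.3},{"x":-2.4,"y":0,"z":13,"yaw":0,"hand":0.3}]' --newtons 60

```text
clock: 6.95
position: [0.5375, 0.0064, 0.2461]
ee_rot: [-3.141, -0.035, -0.012]
force: [0.4, 0.3, -4.3]
width: 0.757
gripper_force: 60.0
```

```bash
python3 - <<'E'
from h import *
s=observe();print(s["position"],s["force"],s["ft_torque"],s["ee_rot"])
b=get_image("scene")[110:270,200:360];w=get_image("wrist")
o=np.hstack([cv2.resize(b,(420,420)),cv2.resize(w[:300,100:460],(380,420))])
cv2.imwrite("pics/p6.png",o)
E
```

```text
[0.53752007 0.00641898 0.24607213] [ 0.42139671  0.27091495 -4.33858416] [0.01091003 0.16069007 0.00586256] [-3.14097913 -0.03515819 -0.01189235]
```

View pics/p6.png

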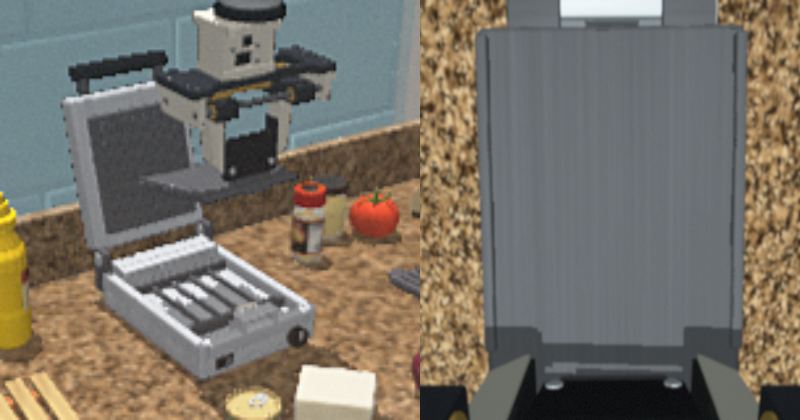

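apply_moves --motion '[{"x":-5,"y":1,"z":0,"yaw":0,"hand":0.3},{"x":-8,"y":6,"z":0,"yaw":0,"hand":0.3},{"x":-8,"y":11.5,"z":0,"yaw":-2,"hand":0.3},{"x":-8,"y":17,"z":0,"yaw":-4,"hand":0.3},{"x":-8,"y":22.5,"z":0,"yaw":-6.7,"hand":0.3},{"x":-8,"y":28,"z":0,"yaw":-6.7,"hand":0.3},{"x":-8,"y":32.4,"z":-3,"yaw":-6.7,"hand":0.3},{"x":-8,"y":32.4,"z":-7,"yaw":-6.7,"hand":0.3},{"x":-8,"y":32.4,"z":-11,"yaw":-6.7,"hand":0.3},{"x":-8,"y":32.4,"z":-11,"yaw":-6.7,"hand":0.3}]' --newtons 60

```text
clock: 8.3
position: [0.4527, 0.3275, 0.1279]
ee_rot: [3.132, -0.148, -0.011]
force: [-0.9, 0.5, -4.1]
width: 0.759
gripper_force: 60.0
```

```bash
python3 - <<'E'
from h import *
s=observe();print(s["position"],s["force"],s["ft_torque"],s["ee_rot"])
b=get_image("scene")[150:330,120:300];w=get_image("wrist")
o=np.hstack([cv2.resize(b,(400,400)),cv2.resize(w[:400,100:500],(400,400))])
cv2.imwrite("pics/p7.png",o)
E
```

```text
[0.45273367 0.3275249  0.12788159] [-0.87074659  0.50108644 -4.05906998] [ 0.02217073  0.18830155 -0.01199283] [ 3.13235485 -0.1475562  -0.01065946]
```

View pics/p7.png

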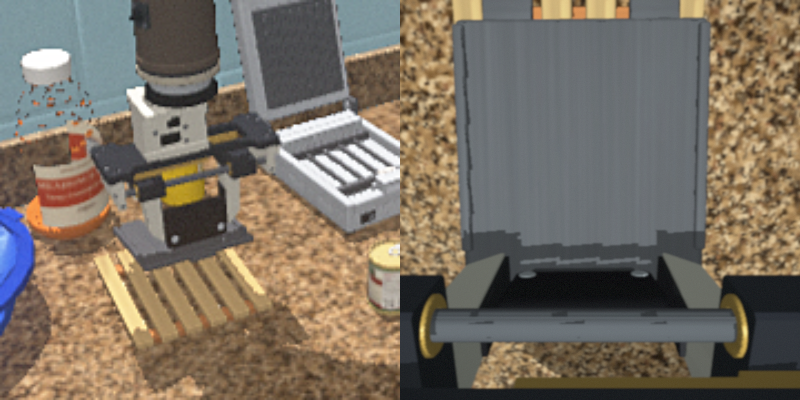

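The plate hangs level sideways over the trivet with its front raised, and the slats run parallel to it. I lower it until the tongues touch.

apply_moves --motion '[{"x":0.5,"y":0.3,"z":-2,"yaw":0,"hand":0.3},{"x":0.5,"y":0.3,"z":-3.5,"yaw":0,"hand":0.3},{"x":0.5,"y":0.3,"z":-4.3,"yaw":0,"hand":0.3},{"x":0.5,"y":0.3,"z":-4.7,"yaw":0,"hand":0.3},{"x":0.5,"y":0.3,"z":-5.0,"yaw":0,"hand":0.3},{"x":0.5,"y":0.3,"z":-5.0,"yaw":0,"hand":0.3}]' --newtons 60

```text
clock: 9.15
position: [0.4604, 0.3329, 0.0819]
ee_rot: [-3.138, 0.149, -0.0]
force: [0.2, 0.8, -4.4]
width: 0.759
gripper_force: 60.0
```

apply_moves --motion '[{"x":-0.1,"y":-0.2,"z":-0.3,"yaw":0,"hand":0.3},{"x":-0.2,"y":-0.2,"z":-0.6,"yaw":0,"hand":0.3},{"x":-0.3,"y":-0.2,"z":-0.9,"yaw":0,"hand":0.3},{"x":-0.4,"y":-0.2,"z":-1.2,"yaw":0,"hand":0.3},{"x":-0.4,"y":-0.2,"z":-1.2,"yaw":0,"hand":0.3}]' --newtons 40

```text
clock: 9.78
position: [0.4561, 0.3313, 0.0697]
ee_rot: [-3.138, 0.147, 0.0]
force: [-2.4, 1.6, 1.3]
width: 0.761
gripper_force: 40.0
```

apply_moves --motion '[{"x":-0.2,"y":0,"z":-0.4,"yaw":0,"hand":0.3},{"x":-0.4,"y":0,"z":-0.8,"yaw":0,"hand":0.3},{"x":-0.6,"y":0,"z":-1.2,"yaw":0,"hand":0.3},{"x":-0.8,"y":0,"z":-1.5,"yaw":0,"hand":0.3},{"x":-0.8,"y":0,"z":-1.7,"yaw":0,"hand":0.3},{"x":-0.8,"y":0,"z":-1.7,"yaw":0,"hand":0.3}]' --newtons 25

```text
clock: 10.52
position: [0.4479, 0.3305, 0.0525]
ee_rot: [3.137, -0.149, -0.001]
force: [-1.3, -0.4, -1.5]
width: 0.759
gripper_force: 25.0
```

apply_moves --motion '[{"x":-0.1,"y":0,"z":-0.2,"yaw":0,"hand":0.3},{"x":-0.1,"y":0,"z":-0.4,"yaw":0,"hand":0.3},{"x":-0.1,"y":0,"z":-0.4,"yaw":0,"hand":0.3}]' --newtons 15

```text
clock: 10.9
position: [0.4477, 0.3306, 0.0499]
ee_rot: [3.138, -0.149, 0.002]
force: [-1.8, -3.5, 15.0]
width: 0.761
gripper_force: 15.0
```

apply_moves --motion '[{"x":0,"y":0,"z":0.2,"yaw":0,"hand":0.6},{"x":0,"y":0,"z":0.2,"yaw":0,"hand":1},{"x":0,"y":0,"z":0.2,"yaw":0,"hand":1},{"x":0,"y":0,"z":0.2,"yaw":0,"hand":1},{"x":0,"y":0,"z":4,"yaw":0,"hand":1},{"x":0,"y":0,"z":10,"yaw":0,"hand":1},{"x":0,"y":0,"z":16,"yaw":0,"hand":1},{"x":0,"y":-6,"z":18,"yaw":3,"hand":1},{"x":0,"y":-12,"z":18,"yaw":6,"hand":1},{"x":0,"y":-18,"z":18,"yaw":9.8,"hand":1}]'

```text
clock: 12.15
position: [0.4472, 0.1491, 0.2291]
ee_rot: [3.139, 0.123, 0.002]
force: [1.2, -0.9, -0.1]
width: 1.002
gripper_force: 0.0
```

apply_moves --motion '[{"x":0,"y":-6,"z":0,"yaw":0,"hand":1},{"x":0,"y":-12,"z":0,"yaw":0,"hand":1},{"x":0,"y":-18,"z":0,"yaw":0,"hand":1},{"x":0,"y":-24,"z":0,"yaw":0,"hand":1},{"x":0,"y":-30,"z":0,"yaw":0,"hand":1},{"x":0,"y":-36,"z":0,"yaw":0,"hand":1},{"x":0,"y":-42,"z":0,"yaw":0,"hand":1},{"x":0,"y":-47,"z":0,"yaw":0,"hand":1},{"x":0,"y":-48,"z":0,"yaw":0,"hand":1},{"x":0,"y":-48,"z":0,"yaw":0,"hand":1}]'

```text
clock: 13.4
position: [0.4472, -0.329, 0.2284]
ee_rot: [-3.139, -0.119, 0.001]
force: [0.3, 0.3, -0.4]
width: 1.004
gripper_force: 0.0
```

```bash
python3 - <<'E'
from h import *
s=observe();print(s["position"],s["force"],s["ee_rot"])
m=camera_model("wrist");np.save("m8.npy",m["T"])
w=get_image("wrist");cv2.imwrite("pics/w8f.png",w);t=get_image("top");cv2.imwrite("pics/t8.png",t)
r=recognise("ribbed_plate","wrist")[:1];print(r)
a=cv2.resize(w[0:240,170:410],(480,480),interpolation=cv2.INTER_CUBIC)
b=cv2.resize(t[170:290,100:220],(320,320),interpolation=cv2.INTER_CUBIC)
o=np.zeros((480,800,3),np.uint8);o[:,:480]=a;o[:320,480:]=b;cv2.imwrite("pics/p8.png",o)
E
```

```text
[ 0.44718775 -0.3289685   0.2283634 ] [ 0.31120453  0.32455295 -0.40218408] [-3.13857762e+00 -1.18719685e-01  7.04310956e-04]
[{'rect': [227.5, 19.2, 362.0, 200.9], 'p': 0.87}]
```

View pics/p8.png

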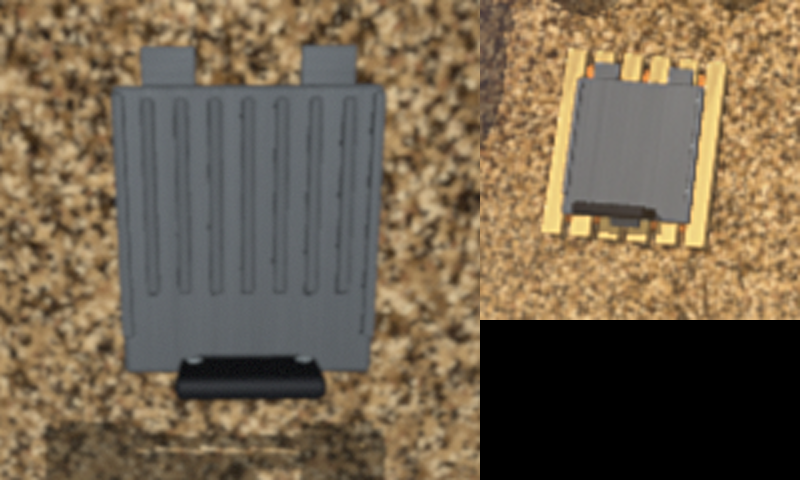

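The flat plate lies flat in the middle of the trivet (inset about (640, 150)). The ribbed plate is square in view, with grip top ends at (178, 397) and (325, 397) and tongue tips at row 46. Next I fit its pose.

```bash
python3 - <<'E'
from h import *
m=camera_model("wrist"); c=lambda l:np.array(l)/2+[170,0]
L=np.array([[70,65,8],[70,-65,8],[-70,65,8],[-70,-65,8],[-70,35,63],[-70,-35,63],[87,51,5],[87,-51,5]])*.001
px=c([[112,88],[384,86],[127,371],[369,370],[178,397],[325,397],[142,46],[355,45]])
v,e=fit(L,px,0,m);print("rib",v[:2],np.degrees(v[2]),e)
print(proj(place(L,*v,0),m)-px, place([[-.064,0,.046]],*v,0))
print("grip only",[onz(p,.063,m) for p in px[4:6]])
E
```

```text
rib [ 0.50793983 -0.33440159] 4.895269206852383 2.3451382884520626
[[-0.79380394 -1.94900724]
 [ 1.30127186 -1.9883104 ]
 [-1.1560749   1.25840456]
 [ 1.0614204   0.95381218]
 [-1.75472348  2.34513829]
 [ 1.45483024  1.85175639]
 [-1.33419443 -0.44156261]
 [ 1.21568838 -0.77681661]] [[ 0.44417328 -0.33986301  0.046     ]]
grip only [array([ 0.43755161, -0.30696845,  0.063     ]), array([ 0.442819  , -0.37371653,  0.063     ])]
```

apply_moves --motion '[{"x":0,"y":-1.0,"z":-6,"yaw":0.5,"hand":1},{"x":0,"y":-1.0,"z":-12,"yaw":0.5,"hand":1},{"x":0,"y":-1.0,"z":-17,"yaw":0.5,"hand":1},{"x":0,"y":-1.0,"z":-19.8,"yaw":0.5,"hand":1},{"x":0,"y":-1.0,"z":-19.8,"yaw":0.5,"hand":1},{"x":0,"y":-1.0,"z":-19.8,"yaw":0.5,"hand":0.6},{"x":0,"y":-1.0,"z":-19.8,"yaw":0.5,"hand":0.3},{"x":0,"y":-1.0,"z":-19.8,"yaw":0.5,"hand":0.3},{"x":0,"y":-1.0,"z":-19.8,"yaw":0.5,"hand":0.3}]' --newtons 25

```text
clock: 14.68
position: [0.4481, -0.3396, 0.0321]
ee_rot: [3.137, 0.133, 0.003]
force: [-0.9, 1.4, 8.2]
width: 0.759
gripper_force: 25.0
```

apply_moves --motion '[{"x":0,"y":0,"z":0,"yaw":0,"hand":0.3},{"x":0.25,"y":0,"z":0.6,"yaw":0,"hand":0.3},{"x":0.5,"y":0,"z":1.2,"yaw":0,"hand":0.3},{"x":0.75,"y":0,"z":1.8,"yaw":0,"hand":0.3},{"x":0.95,"y":0,"z":2.3,"yaw":0,"hand":0.3},{"x":1.15,"y":0,"z":2.8,"yaw":0,"hand":0.3},{"x":1.15,"y":0,"z":2.8,"yaw":0,"hand":0.3}]' --newtons 10

```text
clock: 15.55
position: [0.4594, -0.3392, 0.0592]
ee_rot: [3.138, 0.134, 0.001]
force: [1.1, 0.3, -3.1]
width: 0.761
gripper_force: 10.0
```

```bash
python3 - <<'E'
from h import *
s=observe();print(s["position"],s["force"],s["ft_torque"],s["ee_rot"])
w=get_image("wrist");cv2.imwrite("pics/w9f.png",w);t=get_image("scene")
a=cv2.resize(w[0:300,130:430],(480,480),interpolation=cv2.INTER_CUBIC)
b=cv2.resize(t[180:260,310:420],(320,233),interpolation=cv2.INTER_CUBIC)
o=np.zeros((480,800,3),np.uint8);o[:,:480]=a;o[:233,480:]=b;cv2.imwrite("pics/p9.png",o)
E
```

```text
[ 0.45935904 -0.33915252  0.05919745] [ 1.12952075  0.26205414 -3.13871505] [ 0.07898994 -0.24842808 -0.07153417] [3.13835288e+00 1.34114179e-01 1.29436954e-03]
```

View pics/p9.png

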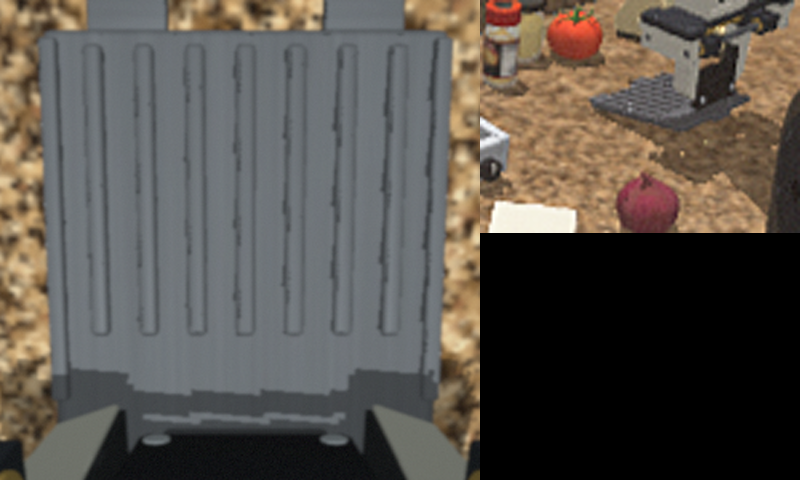

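```bash
cat >> h.py <<'E'
def tilted(L,tcp,yaw,a,dx,dy=0,gz=.046,h=.016):
    # L plate coords; pivot = grip point (-.064,0,gz) located at tcp+(dx,dy,h) ; a>0 front up
    q=np.array(L)-[-.064,0,gz]
    ca,sa=np.cos(a),np.sin(a)
    q=np.c_[q[:,0]*ca+q[:,2]*sa,q[:,1],-q[:,0]*sa+q[:,2]*ca]
    q[:,0]+=dx;q[:,1]+=dy;q[:,2]+=h
    return place(q,tcp[0],tcp[1],yaw,tcp[2])
E
python3 - <<'E'
from h import *
m=camera_model("wrist"); c=lambda l:np.array(l)/1.6+[130,0]
tcp=observe()["position"];yaw=np.radians(4.87)
L=np.array([[70,65,8],[70,-65,8]])*.001
px=c([[40,33],[450,33]])
r=least_squares(lambda v:(proj(tilted(L,tcp,yaw,v[0],v[1],v[2]),m)-px).ravel(),[.1,0,0])
print(np.degrees(r.x[0]),r.x[1:],r.fun)
for a in (0,5,10,15):
  r=least_squares(lambda v:(proj(tilted(L,tcp,yaw,np.radians(a),v[0],v[1]),m)-px).ravel(),[0,0]);print(a,r.x,r.fun,tilted([[.087,0,0]],tcp,yaw,np.radians(a),*r.x))
E
```

```text
12.179622855645688 [-0.00567637 -0.00110757] [ 1.77747950e-07 -4.77111483e-03 -1.77844186e-07  4.77274632e-03]
0 [-0.02233102 -0.00109436] [-19.31800283   2.0820381   19.33306679   2.09220028] [[ 0.58750403 -0.32934469  0.0288845 ]]
5 [-0.01611546 -0.00109975] [-10.52992047   1.06403282  10.53763897   1.0739658 ] [[ 0.58913039 -0.32921153  0.01589902]]
10 [-0.00902804 -0.0011052 ] [-2.96281938  0.27936387  2.96487196  0.28902909] [[ 0.59051518 -0.32909901  0.00336246]]
15 [-0.00111237 -0.00111061] [ 3.56032157 -0.32905124 -3.56266478 -0.31966486] [[ 0.59165814 -0.32900706 -0.00862977]]
```

apply_moves --motion '[{"x":0,"y":0,"z":0,"yaw":0,"hand":0.3},{"x":0,"y":0,"z":0,"yaw":0,"hand":0.3},{"x":0,"y":0,"z":3,"yaw":0,"hand":0.3},{"x":0,"y":0,"z":8,"yaw":0,"hand":0.3},{"x":0,"y":1,"z":13,"yaw":0,"hand":0.3},{"x":0,"y":6,"z":15,"yaw":-1,"hand":0.3},{"x":0,"y":11.5,"z":15,"yaw":-2,"hand":0.3},{"x":0,"y":17,"z":15,"yaw":-3.6,"hand":0.3},{"x":0,"y":22.5,"z":15,"yaw":-3.6,"hand":0.3},{"x":0,"y":28,"z":15,"yaw":-3.6,"hand":0.3}]' --newtons 60

```text
clock: 16.9
position: [0.4576, -0.0577, 0.2084]
ee_rot: [3.141, 0.034, -0.002]
force: [1.0, -0.0, -5.5]
width: 0.757
gripper_force: 60.0
```

apply_moves --motion '[{"x":2,"y":4,"z":0,"yaw":0,"hand":0.3},{"x":5,"y":6.6,"z":-1,"yaw":0,"hand":0.3},{"x":8.2,"y":6.6,"z":-3,"yaw":0,"hand":0.3},{"x":8.2,"y":6.6,"z":-5,"yaw":0,"hand":0.3},{"x":8.2,"y":6.6,"z":-6,"yaw":0,"hand":0.3},{"x":8.2,"y":6.6,"z":-6,"yaw":0,"hand":0.3},{"x":8.2,"y":6.6,"z":-6,"yaw":0,"hand":0.3}]'

```text
clock: 17.77
position: [0.5409, 0.0068, 0.1495]
ee_rot: [3.141, 0.035, 0.001]
force: [-0.2, -0.1, -6.2]
width: 0.755
gripper_force: 60.0
```

```bash
python3 - <<'E'
from h import *
s=observe();print(s["position"],s["force"],s["ft_torque"],s["ee_rot"])
m=camera_model("wrist");print(m["T"][:3,3])
w=get_image("wrist")
# edges of rear-corners vs lip: show rear band twice enlarged
a=cv2.resize(w[0:150,170:400],(782,510),interpolation=cv2.INTER_CUBIC);cv2.imwrite("pics/p10.png",a);cv2.imwrite("pics/w10f.png",w)
E
```

```text
[0.54093639 0.00675908 0.14951261] [-0.22350122 -0.08281951 -6.22246289] [-0.005215    0.22829046 -0.0160734 ] [3.14129483e+00 3.47399234e-02 1.33819224e-03]
[0.62208978 0.00751887 0.30720819]
```

View pics/p10.png

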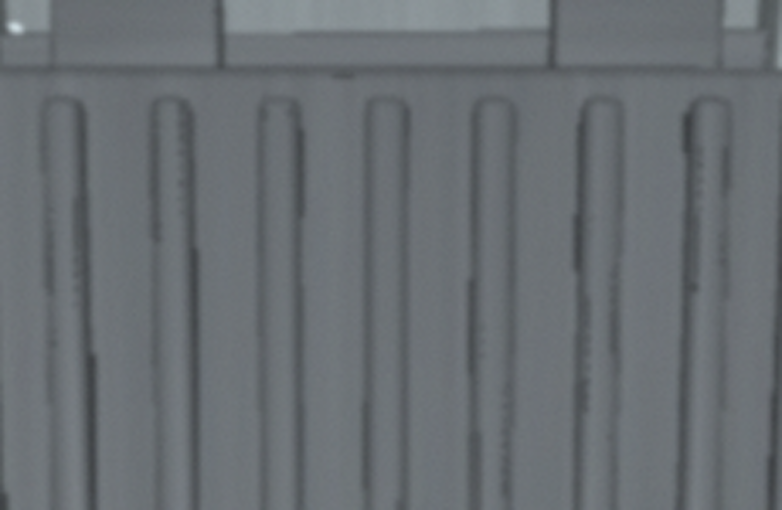

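The rear edge lies parallel to the lip and the tongues are centred on the tool (crop columns 135 and 637). No views are left, so from here I go by force and pose.

apply_moves --motion '[{"x":0.1,"y":-0.05,"z":-1.5,"yaw":0,"hand":0.3},{"x":0.1,"y":-0.05,"z":-2.8,"yaw":0,"hand":0.3},{"x":0.1,"y":-0.05,"z":-3.6,"yaw":0,"hand":0.3},{"x":0.1,"y":-0.05,"z":-3.6,"yaw":0,"hand":0.3},{"x":0.1,"y":-0.05,"z":-3.6,"yaw":0,"hand":0.3}]'

```text
clock: 18.45
position: [0.5419, 0.0064, 0.1129]
ee_rot: [-3.141, -0.035, -0.0]
force: [-0.9, 0.4, -4.9]
width: 0.758
gripper_force: 60.0
```

apply_moves --motion '[{"x":0,"y":0,"z":-0.15,"yaw":0,"hand":0.3},{"x":0,"y":0,"z":-0.3,"yaw":0,"hand":0.3},{"x":0,"y":0,"z":-0.3,"yaw":0,"hand":0.3}]'

```text
clock: 18.82
position: [0.5421, 0.0064, 0.1101]
ee_rot: [3.141, 0.035, 0.001]
force: [-1.1, -0.5, -0.5]
width: 0.758
gripper_force: 60.0
```

apply_moves --motion '[{"x":0.2,"y":0,"z":0,"yaw":0,"hand":0.3},{"x":0.4,"y":0,"z":0,"yaw":0,"hand":0.3},{"x":0.6,"y":0,"z":0,"yaw":0,"hand":0.3},{"x":0.8,"y":0,"z":0,"yaw":0,"hand":0.3},{"x":0.8,"y":0,"z":0,"yaw":0,"hand":0.3}]'

```text
clock: 19.45
position: [0.5501, 0.0063, 0.1096]
ee_rot: [-3.141, -0.035, -0.0]
force: [0.6, 0.3, -3.9]
width: 0.757
gripper_force: 60.0
```

apply_moves --motion '[{"x":0.2,"y":0,"z":0,"yaw":0,"hand":0.3},{"x":0.4,"y":0,"z":0,"yaw":0,"hand":0.3},{"x":0.6,"y":0,"z":0,"yaw":0,"hand":0.3},{"x":0.6,"y":0,"z":0,"yaw":0,"hand":0.3}]'

```text
clock: 19.95
position: [0.5559, 0.0063, 0.1097]
ee_rot: [-3.141, -0.035, 0.0]
force: [0.6, -1.0, -5.2]
width: 0.756
gripper_force: 60.0
```

apply_moves --motion '[{"x":0.15,"y":0,"z":0,"yaw":0,"hand":0.3},{"x":0.3,"y":0,"z":0,"yaw":0,"hand":0.3},{"x":0.45,"y":0,"z":0,"yaw":0,"hand":0.3},{"x":0.45,"y":0,"z":0,"yaw":0,"hand":0.3}]'

```text
clock: 20.45
position: [0.5605, 0.0064, 0.1098]
ee_rot: [3.141, 0.035, 0.0]
force: [-0.3, 0.0, -5.0]
width: 0.754
gripper_force: 60.0
```

apply_moves --motion '[{"x":0.15,"y":0,"z":0,"yaw":0,"hand":0.3},{"x":0.3,"y":0,"z":0,"yaw":0,"hand":0.3},{"x":0.4,"y":0,"z":0,"yaw":0,"hand":0.3},{"x":0.4,"y":0,"z":0,"yaw":0,"hand":0.3}]'

```text
clock: 20.95
position: [0.562, 0.0062, 0.1092]
ee_rot: [3.141, 0.036, -0.007]
force: [-7.5, -0.9, -1.3]
width: 0.76
gripper_force: 60.0
```

apply_moves --motion '[{"x":-0.4,"y":0,"z":0,"yaw":0,"hand":0.3},{"x":-0.6,"y":0,"z":-0.4,"yaw":0,"hand":0.3},{"x":-0.8,"y":0,"z":-0.8,"yaw":0,"hand":0.3},{"x":-0.9,"y":0,"z":-1.1,"yaw":0,"hand":0.3},{"x":-0.9,"y":0,"z":-1.1,"yaw":0,"hand":0.3}]' --newtons 25

```text
clock: 21.58
position: [0.5562, 0.0064, 0.099]
ee_rot: [-3.141, -0.035, -0.003]
force: [0.6, -0.3, 0.2]
width: 0.76
gripper_force: 25.0
```

apply_moves --motion '[{"x":-0.3,"y":0,"z":-0.4,"yaw":0,"hand":0.3},{"x":-0.5,"y":0,"z":-0.8,"yaw":0,"hand":0.3},{"x":-0.6,"y":0,"z":-1.1,"yaw":0,"hand":0.3},{"x":-0.7,"y":0,"z":-1.3,"yaw":0,"hand":0.3},{"x":-0.7,"y":0,"z":-1.3,"yaw":0,"hand":0.3}]' --newtons 30

```text
clock: 22.2
position: [0.5485, 0.0064, 0.0855]
ee_rot: [-3.141, -0.035, -0.0]
force: [3.7, -0.2, -5.1]
width: 0.758
gripper_force: 30.0
```

apply_moves --motion '[{"x":0,"y":0,"z":-0.2,"yaw":0,"hand":0.3},{"x":0,"y":0,"z":-0.4,"yaw":0,"hand":0.3},{"x":0,"y":0,"z":-0.6,"yaw":0,"hand":0.3},{"x":0,"y":0,"z":-0.6,"yaw":0,"hand":0.3}]' --newtons 30

```text
clock: 22.7
position: [0.5492, 0.0063, 0.0831]
ee_rot: [3.141, 0.035, 0.005]
force: [-8.6, -1.8, 36.4]
width: 0.761
gripper_force: 30.0
```

apply_moves --motion '[{"x":0,"y":0,"z":0.3,"yaw":0,"hand":0.3},{"x":0,"y":0,"z":0.5,"yaw":0,"hand":0.3},{"x":0,"y":0,"z":0.5,"yaw":0,"hand":0.3}]'

```text
clock: 23.08
position: [0.5471, 0.0063, 0.0835]
ee_rot: [3.141, 0.035, -0.005]
force: [1.2, 0.6, -13.2]
width: 0.762
gripper_force: 30.0
```

apply_moves --motion '[{"x":0,"y":0,"z":-0.4,"yaw":0,"hand":0.3},{"x":0,"y":0,"z":-0.4,"yaw":0,"hand":0.3},{"x":0,"y":0,"z":-0.1,"yaw":0,"hand":0.3},{"x":0,"y":0,"z":-0.1,"yaw":0,"hand":0.7},{"x":0,"y":0,"z":-0.1,"yaw":0,"hand":1},{"x":0,"y":0,"z":-0.1,"yaw":0,"hand":1},{"x":0,"y":0,"z":4,"yaw":0,"hand":1},{"x":0,"y":0,"z":10,"yaw":0,"hand":1},{"x":-1.3,"y":-0.9,"z":16,"yaw":0,"hand":1},{"x":-1.3,"y":-0.9,"z":18.7,"yaw":-0.6,"hand":1}]'

```text
clock: 24.32
position: [0.536, -0.0031, 0.2757]
ee_rot: [3.141, 0.017, 0.008]
force: [1.0, -0.4, -0.9]
width: 0.998
gripper_force: 0.0
```

apply_moves --motion '[{"x":0,"y":0,"z":0,"yaw":0,"hand":1},{"x":0,"y":0,"z":0,"yaw":0,"hand":1}]'

```text
clock: 24.58
position: [0.5349, -0.0027, 0.271]
ee_rot: [3.141, 0.019, -0.002]
force: [-0.5, -0.3, 0.0]
width: 0.999
gripper_force: 0.0
```

```bash
python3 - <<'E'
from h import *
s=observe();print(s["position"],s["force"],s["ee_rot"])
w=get_image("wrist");cv2.imwrite("pics/w11.png",w);w1=cv2.imread("pics/w1.png")
g=lambda i:cv2.cvtColor(i,cv2.COLOR_BGR2GRAY)
a,b=g(w1),g(w)
def shift(box):
    x0,y0,x1,y1=box;r=cv2.matchTemplate(b[y0-8:y1+8,x0-8:x1+8],a[y0:y1,x0:x1],cv2.TM_CCOEFF_NORMED)
    _,v,_,l=cv2.minMaxLoc(r);return l[0]-8,l[1]-8,round(v,3)
print("press frame",shift((185,185,232,212)),shift((315,185,360,212)),"catch",shift((245,193,310,215)))
print("grip",shift((228,163,318,192)),"rear edge",shift((195,10,350,30)))
print(recognise("flat_plate","wrist")[:1],recognise("ribbed_plate","wrist")[:1])
get_image("top")
m=camera_model("top")
for q in ["mustard_bottle","tin_1","onion_1","spice_jar_1","jar_2","cheese_1","tomato_2"]:
    q+="_center";h=dict(mus=.15,tin=.072,oni=.05,spi=.1,jar=.085,che=.043,tom=.05)[q[:3]]
    for r in recognise(q,"top")[:2]:
        c=r["rect"];print(q,round(r["p"],2),np.round(onz([(c[0]+c[2])/2,(c[1]+c[3])/2],h,m),3))
E
```

```text
[ 0.53490301 -0.00268576  0.27103792] [-0.50761079 -0.26277576  0.00677681] [ 3.14140548e+00  1.87742388e-02 -1.54664575e-03]
press frame (0, 1, 0.992) (0, 1, 0.996) catch (0, 1, 0.995)
grip (1, 3, 0.97) rear edge (0, 2, 0.976)
[{'rect': [0.0, 115.6, 56.9, 267.8], 'p': 0.74}] [{'rect': [200.6, 16.0, 343.5, 189.2], 'p': 0.72}]
mustard_bottle_center 0.88 [0.703 0.212 0.15 ]
tin_1_center 0.73 [0.351 0.118 0.072]
spice_jar_1_center 0.95 [ 0.681 -0.206  0.1  ]
jar_2_center 0.81 [ 0.725 -0.276  0.085]
jar_2_center 0.26 [ 0.683 -0.211  0.085]
tomato_2_center 0.74 [ 0.696 -0.343  0.05 ]
tomato_2_center 0.43 [0.715 0.017 0.05 ]
```

```bash
python3 -c "
from cell import *
print(sign_off())"
```

```text
the job is handed in; nothing more can be done
None
```

The job is handed in: the flat plate lies flat in the middle of the trivet, and the ribbed plate is hooked and snapped home in the press (a 13 N pull did not lift it). The bystanders found in the last picture had not moved; the cheese and onion weren't detected in it, though the arm never went low near them.

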